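# Shift the bench shaker into fourth gear

### The job

Change the bench shaker to fourth gear: with your fingertips push the gear lever along the left-hand track of its H-gate to neutral, across to the right-hand track, and fully home into the right-hand slot on the near side, next to the operator (the one marked with four dots). Push the lever only, do not grip it or take it between the fingers, do not force it against the gate, and do not run it into third gear (right-hand far slot) on the way. Leave the lever home in fourth, and the rack, bottle and tip box standing where they are.

Things in the scene. Friction and masses are not known exactly. Their poses are not given: they have to be found in the camera images.
- gate (a point): Centre of the H-gate (neutral), top face of the 96x88 mm steel plate, 135 mm above the bench, on the grey gear head (220 deep, 150 wide, 128 high) at the right end of the shaker. Axes: x level, away from the operator (robot), y to the operator's left, z up. Two tracks run along x, at y = +16 (left) and -16 mm (right), joined by a cross channel at x = 0. The shaker is fixed; place and turn vary.
- slot4 (a point): Where the lever's stem stands in the gate plate when home in fourth gear, right-hand near slot: (-22, -16) mm in gate's x, y, on the plate's top. Same axes as gate. The other slots: first left far (+22, +16), second left near (-22, +16), third right far (+22, -16); one to four dots beside the slots. The stem reaches fourth only from neutral along the right-hand track.
- knob (a point): Centre of the black ball knob, 34 mm across, on top of the gear lever, about 80 mm above the gate plate, on a bare steel stem 10 mm thick. z axis up along the lever. From upright the knob travels 41 mm to the far or near end of a slot and 30 mm to either track. Nothing within 250 mm of the gate stands higher than 155 mm over the bench but lever and knob.
- pivot (a point): Point about which the lever tilts, fixed, inside the gear head, 93 mm straight below gate; axes as gate. The knob's centre is 172 mm from it: from here, in mm, it lies at x = 172 sin(foreaft), y = -172 cos(foreaft) sin(sideways), z = 172 cos(foreaft) cos(sideways).
- foreaft (a joint): Fore-aft tilt of the lever, rad: 0 in neutral, grows as the knob goes to the far side (+x of gate); stops at +0.24 (far end of a slot) and -0.24 (near end, fully home in second or fourth). The lever stays where it is left: friction, 2 to 3 N at the knob moves it. At the start it stands anywhere along the left-hand track.
- sideways (a joint): Sideways tilt of the lever, rad, grows to the right: -0.176 at the left stop (left-hand track), +0.176 at the right stop (right-hand track). It changes only in neutral (foreaft within about 0.035 of 0): else the round-nosed tongues between the tracks block it. Same friction, 2 to 3 N at the knob.
- shaker: White bench shaker, fixed; origin on the bench straight below gate, axes as gate. Left of the gear head, from y = 77 to 417 mm and 260 mm deep (x), its shaking platform with six capped tubes lying under two holding bars, 152 mm high at most.
- tube_rack: Orange test tube rack with capped tubes, 200 x 90 mm, 107 mm high over the caps, loose on the bench to the right of the gear head; origin at the centre of its underside. To be left alone.
- reagent: Amber reagent bottle, diameter 64 mm, 130 mm high, loose on the bench behind the gear head (far side); origin at the centre of its underside. To be left alone.
- tip_box: Grey pipette tip box with clear lid, 120 x 85 mm, 76 mm high, loose on the bench in front and to the right of the gear head; origin at the centre of its underside. To be left alone.

How it is judged:
By the outcome, as a careful person would: the job done as asked, in the order asked, and still so for the second after the job is handed in, with the robot touching nothing.
It also fails if it takes over 45 s, if anything falls off the work surface, if the arm or the gripper's body presses on something with over 40 N, if the wrist force passes 120 N, or if a joint passes its speed limit or range.

### The arm

A 7-joint arm with a two-finger parallel gripper is mounted at the origin on the work surface. World frame = base frame: x ahead of the robot, y to its left, z up, the work surface at z = 0. Lengths are in mm, angles in rad, forces in N, time in s.
With the tool pointing down it reaches from about 400 to 875 mm from the base axis. Payload 19.3 kg.
Tool frame: the origin (TCP) lies at the very end of the fingers, on their centre line; the grasp point (between the pads) lies robot.grip_point_offset behind it (robot.grip_point_offset is the distance from the TCP to the grasp point, in mm); x points along the fingers, y is the direction in which the jaws open and shut, and the axes are right-handed (so a half turn about x gives the same grasp; the last joint's range is limited). The gripper opens to 85 mm and grips with 20 to 120 N. Pads are 22 mm wide; open, the fingers measure 114 mm over their backs; the gripper's body (76 mm by 85 mm) begins 54 mm behind the grasp point. The pads swing forward as they close: fully open they stand 13 mm farther back than shut.
Start: joints at [1.09, 0.521, -0.036, 1.599, 0.021, 1.021, -0.113], TCP at [249.561, -573.004, 231.291] pointing down, gripper open.
Joint ranges: [-2.91, 2.91], [-0.3, 2.13], [-1.5, 1.42], [0.17, 2.43], [-1.26, 4.41], [0.16, 1.93], [-2.52, 2.52]. Speed limits (rad/s): [1.89, 1.89, 2.39, 2.39, 3.01, 3.01, 3.01].

### API

Orientations are given as a rotation vector (axis times angle).
In Python, from rig import get_state, vision, robot gives the robot as it stands.
- The arm moves only by the tool drive_tool, never from a script. Its argument "motion" is a list of rows, each a list of 7 numbers: the shift along the tool's x, y, z in m, then the turn, a rotation vector about the tool's x, y, z in degrees, then the opening, from -1 (shut) to 1 (fully open). A call has 1 to 20 rows; each row shifts and turns the commanded pose from where the row before left it, along the tool's axes as they then stand; what a row does not reach is not made up. A row lasts 1/10 s, in which the tool goes at most 50 mm and 8.59 degrees, less where a joint would pass 70% of its speed; a pose out of reach is approached as far as the arm can. A call is refused whole if a number of a shift passes 0.05 or a number of a turn 8.59, either way. A call with a gripper value outside its range is refused whole. The fingers move at their own pace and stop on an object; "force" is the grip in N (left out, the last holds). Time passes only in rows, so rows that do not move let the fingers close. It gives the time, the measured TCP pose, the force and the opening at its end, in the units of the state.
- get_state(): the state, without advancing time (a new reading comes with each control period).
- vision.grab_frame(name): name is "side" or "top" or "wrist"; returns a dict with "image" (400x640x3 uint8, blue, green, red), "mtx" (3x3 intrinsics, pixels), "k1" (the pictures are not rectified: a ray, as slopes to the right and down, at radius r is drawn at 1 + k1 r^2 times it, then the intrinsics apply), "world_to_cam" (4x4, takes a point from world to camera coordinates). Camera axes: x right, y down, z forward; pixel columns grow to the right and rows downward; lengths in mm; the calibration is good to about 2 mm. A picture is of the moment at which its call begins. There is no depth.
- robot.job_done(): hands the job in, once; it reports no verdict.
The state is a dict: "clock": time; "q": joint angles; "qd": joint speeds; "tau": joint torques, N m; "ee_pos": TCP position; "orientation": TCP orientation; "wrist_force": force on the tool from outside, world axes, zero at the start; "wrist_torque": the same for the moment, N m; "width": opening from 0.0 (shut) to 1.0 (fully open).
Only numpy, scipy, OpenCV 4.12 (cv2) and the standard library are available. Lean on these libraries where they do the work, as an engineer would, in place of code of your own. Each camera call takes 0.05 s, during which the arm holds its last target. There are 200 camera calls.

## Working session

There is one attempt and no reset: what is moved stays moved. The work goes in short steps, Python scripts to look and compute and a tool call to move; the robot and the scene stay as the last step left them, time stands still between calls to the robot, and variables do not carry over. Pictures are saved under pics/ and viewed, about 8 in all and at most 12, crops included, and the job is handed in when it is done.

Besides the shell and the picture viewer there is one more tool, called after "Emit:" in YAML: its name, and indented under it one key for each argument. drive_tool: Moves the arm, as the interface text tells. Its arguments: {"type":"object","properties":{"motion":{"type":"array","items":{"type":"array","items":{"type":"number"}}},"force":{"type":"number"}},"required":["motion"]}

```bash
ls; mkdir -p pics; python3 - <<'E'
from rig import get_state, vision, robot
import cv2
s=get_state();print(s, robot.grip_point_offset)
for n in("top","side"):
    f=vision.grab_frame(n);cv2.imwrite(f"pics/{n}0.png",f["image"]);print(n,f["mtx"],f["k1"],f["world_to_cam"])
E
```

```text
pics
{'clock': 0.0, 'q': array([ 1.08979702,  0.52202183, -0.03633602,  1.60002165,  0.02121731,
        1.02108353, -0.11278472]), 'qd': array([ 1.98874353e-03, -4.02413342e-05, -1.33913959e-03, -7.54875384e-05,
        1.80943610e-03, -6.91349021e-05,  7.41726493e-04]), 'tau': array([-3.15914776e-04, -9.27098894e+01,  1.97983235e+00, -3.69928730e+01,
        1.78766856e-02,  8.19585635e-03, -2.89172146e-05]), 'ee_pos': array([ 249.41770972, -572.70142932,  230.71587916]), 'orientation': array([ 1.9953277 ,  0.41691731, -1.99598829]), 'wrist_force': array([0.83933065, 0.22980567, 0.15349661]), 'wrist_torque': array([ 0.01796529,  0.01325199, -0.0352014 ]), 'width': 1.000978827066363} 18.700000000000003
top [[414.58492939   0.         319.75374655]
 [  0.         414.58492939 193.58581948]
 [  0.           0.           1.        ]] -0.005488895153547043 [[ 2.49531854e-02 -9.99610508e-01  1.24968480e-02 -1.70054678e+02]
 [-9.87576242e-01 -2.65889757e-02 -1.54874765e-01  5.80823107e+02]
 [ 1.55146721e-01 -8.47697148e-03 -9.87855068e-01  9.00585232e+02]
 [ 0.00000000e+00  0.00000000e+00  0.00000000e+00  1.00000000e+00]]
side [[366.63373098   0.         319.6387347 ]
 [  0.         366.63373098 198.10518754]
 [  0.           0.           1.        ]] -0.08530581955705666 [[-7.14701454e-01 -6.99275846e-01  1.46670791e-02  2.87849714e+02]
 [-4.55704894e-01  4.49644436e-01 -7.68214118e-01  4.35089309e+02]
 [ 5.30598606e-01 -5.55727607e-01 -6.40024957e-01  5.26761807e+02]
 [ 0.00000000e+00  0.00000000e+00  0.00000000e+00  1.00000000e+00]]
```

View pics/top0.png

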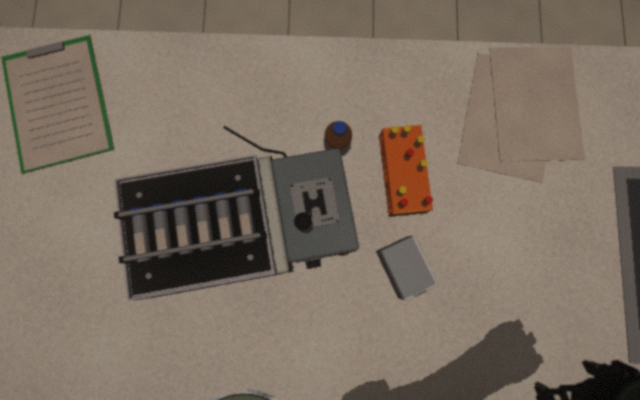

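View pics/side0.png

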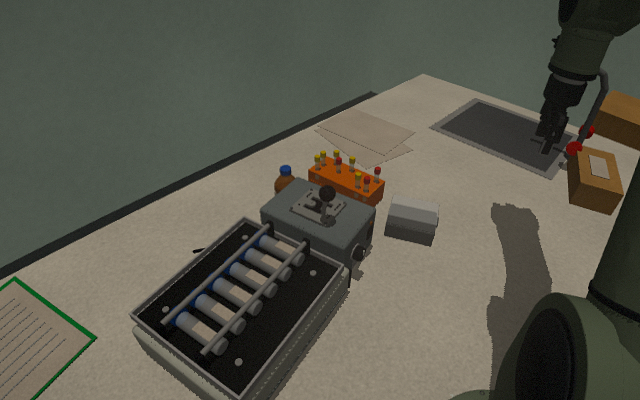

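The top view shows the gear head around (315,205), with the plate at about (315,203) and the knob at about (303,222). That puts the lever in or near second. In the side view the knob is at (327,193). Next I'll measure the plate and the knob.

```bash
cat > h.py <<'E'
import numpy as np, cv2
from rig import get_state, vision, robot
def ray(f,uv):
    k=f["k1"]; p=np.linalg.inv(f["mtx"])@[*uv,1]; d=p[:2]; x=d.copy()
    for _ in range(20): x=d/(1+k*(x@x))
    W=f["world_to_cam"]; R=W[:3,:3]; return -R.T@W[:3,3], R.T@np.array([x[0],x[1],1])
def onz(f,uv,z):
    c,d=ray(f,uv); return c+d*(z-c[2])/d[2]
def tri(f,a,g,b):
    c,d=ray(f,a); e,h=ray(g,b); s=np.linalg.lstsq(np.c_[d,-h],e-c,rcond=None)[0]
    p,q=c+d*s[0],e+h*s[1]; return (p+q)/2, np.linalg.norm(p-q)
def proj(f,P):
    p=f["world_to_cam"]@[*P,1]; x=p[:2]/p[2]; x=x*(1+f["k1"]*(x@x)); return (f["mtx"]@[*x,1])[:2]
def dark(f,c,r,t=45):
    im=f["image"].max(2); m=np.zeros_like(im); x,y=c
    m[y-r:y+r,x-r:x+r]=(im[y-r:y+r,x-r:x+r]<t); return m
E
python3 - <<'E'
from h import *
T=vision.grab_frame("top");S=vision.grab_frame("side")
def big(m):
    n,l,s,c=cv2.connectedComponentsWithStats(m); i=1+s[1:,4].argmax(); return s[i],c[i],(l==i).astype(np.uint8)
im=T["image"]
print(im[180:232:4,285:345:4].max(2))
hs=im[150:265,270:360].astype(int)
for n,f,c in(("top",T,(303,222)),("side",S,(327,193))):
    x,y=c; print(n); print(f["image"][y-12:y+13:2,x-12:x+13:2].max(2))
cv2.imwrite("pics/c.png",np.hstack([cv2.resize(im[145:270,265:365],(400,500),interpolation=2),cv2.resize(S["image"][160:260,265:345],(400,500),interpolation=2)]))
E
```

```text
[[ 74  76  73  76  75  80  80  91  93 100 100  78  76  76  73]
 [ 74  77  81  99 100  98 103 100  75  84  94 103  84  78  74]
 [ 77  77 100 102  92 101  98 101  91  76 103  99  89  75  75]
 [ 79  78 100 103  91  44  97 101  55  32 102 102  94  74  74]
 [ 74  75  99 103  92  32  79 100  60  29  98 102  99  76  78]
 [ 76  77  97 100 100  27  28  39  24  30  90 100 104  78  78]
 [ 77  77  86  98 102  38  25  30  27  33  71 102 100  83  74]
 [ 77  75  78 101 100  49  31  78  90  31  50 102 102  86  77]
 [ 75  77  83  95  67  45  34  96  99  49  41 102 102  91  83]
 [ 75  73  73  28  22  23  27  93 102  95  97 101  97 103  79]
 [ 75  75  60  21  24  28  22  94 105  81  73  88  97  66  78]
 [ 72  76  69  21  24  22  24  88  99  96  93  85  79  80  80]
 [ 76  74  78  54  21  24  36  67  77  82  82  81  80  79  81]]
top
[[ 75  81  99 102 101  99  98  62  34  30  56  98  96]
 [ 76  83  97  95  78  67  59  45  31  34  62  96 100]
 [ 77  77  81  58  33  26  22  19  28  38  53  97 101]
 [ 78  73  52  28  22  22  24  23  24  27  55  93 104]
 [ 73  67  35  22  23  26  26  20  24  27  62  97 100]
 
[... 460 characters left out ...]
79  76  80  78  78  74 107 140 148 148]
 [ 75 102  84  83  78  80  77  80  78  78  75 109 136]
 [ 78  77  73  87  76  44  45  53  71  79  78  77  77]
 [ 79  80  83  49  33  33  33  35  28  65  78  78  79]
 [ 87  79  61  31  30  30  38  33  32  32  77  77  78]
 [ 94  98  36  30  34  33  37  32  34  30  46  79  75]
 [ 93  97  39  28  25  32  32  35  32  32  41  82  76]
 [ 97 100  38  28  29  27  34  32  34  28  54  83  82]
 [ 73  90  80  27  30  26  33  31  31  26  82  80  81]
 [ 40  46  61  38  28  31  26  28  22  71 100  94  85]
 [ 50  29  30  49  42  33  30  54  82  95  96  96  97]
 [ 77  33  34  30  54  55  51  66  82  97  95  95  79]
 [ 40  33  28  32  53  56  33  39  43  88  98  81  57]]
```

View pics/c.png

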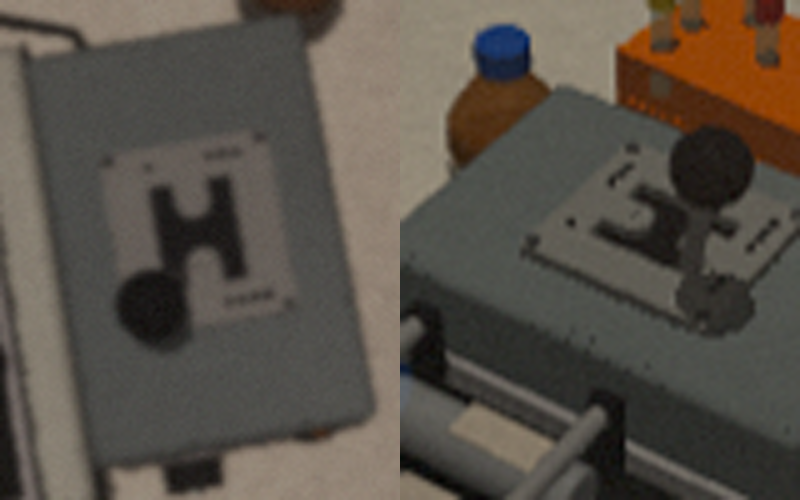

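```bash
python3 - <<'E'
from h import *
T=vision.grab_frame("top");S=vision.grab_frame("side")
t=lambda x,y:(265+x/4-.4,145+y/4-.4)
s=lambda x,y:(265+x/5-.4,160+y/5-.4)
P={k:onz(T,t(*v),135) for k,v in dict(TL=(101,160),TR=(263,130),BR=(298,315),HTL=(161,183),HTR=(219,178),HBR=(237,280),s1=(107,160),s2=(260,135),s3=(290,303)).items()}
Q={k:onz(S,s(*v),135) for k,v in dict(TL=(232,140),BL=(122,258),scrTL=(231,148),scrBL=(131,243)).items()}
for d in(P,Q):
  for k in d: print(k,d[k].round(1))
for a,b in(("BR","TR"),("s3","s2"),("HBR","HTR")): d=P[b]-P[a];print(a,b,np.linalg.norm(d),np.degrees(np.arctan2(d[1],d[0])))
for a,b in(("TR","TL"),("s2","s1"),("HTR","HTL")): d=P[b]-P[a];print(a,b,np.linalg.norm(d),np.degrees(np.arctan2(-d[0],d[1])))
print((P["TL"]+P["BR"])/2,(P["s1"]+P["s3"])/2,(P["HTL"]+P["HBR"])/2)
k,e=tri(T,t(152,307),S,s(311,167));print("knob",k,e)
E
```

```text
TL [588.3 -91.7 135. ]
TR [ 606.4 -175.4  135. ]
BR [ 510.6 -195.3  135. ]
HTL [ 577.1 -123.2  135. ]
HTR [ 580.5 -153.1  135. ]
HBR [ 527.7 -163.7  135. ]
s1 [588.4 -94.8 135. ]
s2 [ 603.7 -173.9  135. ]
s3 [ 516.6 -191.1  135. ]
TL [ 606.9 -176.8  135. ]
BL [581.4 -84.5 135. ]
scrTL [ 602.9 -172.2  135. ]
scrBL [585.9 -93.9 135. ]
BR TR 97.9084177526851 11.74187457715495
s3 s2 88.81225686968531 11.181845077645292
HBR HTR 53.820394404760115 11.315709336199232
TR TL 85.5567017035703 12.236104443954925
s2 s1 80.48184423474763 11.000830056056035
HTR HTL 30.122960985855766 6.544288594658343
[ 549.4244622  -143.51176756  135.        ] [ 552.48797626 -142.96135294  135.        ] [ 552.38402455 -143.4229261   135.        ]
knob [ 506.5802533  -122.60882751  207.29037913] 0.5954459771700246
```

```bash
cat >> h.py <<'E'
from scipy.spatial.transform import Rotation as Ro
G=np.array([551.5,-143.3,135.]); YAW=np.radians(11.4)
RG=Ro.from_euler("z",YAW).as_matrix()
def g2w(p): return G+RG@(np.array(p)-[0,0,135])
def w2g(p): return RG.T@(np.array(p)-G)+[0,0,135]
def status(target=None):
    s=get_state(); R=Ro.from_rotvec(s["orientation"]).as_matrix(); g=w2g(s["ee_pos"])
    print("t",s["clock"],"tcp gate",g.round(1),"F gate",(RG.T@s["wrist_force"]).round(1),"w",round(s["width"],2))
    print("tool axes in gate (cols)\n",(RG.T@R).round(3))
    if target is not None: print("shift tool mm",(R.T@(g2w(target)-s["ee_pos"])).round(1))
def knobview(T,S,z=None):
    from itertools import count
    out=[]
    for f in (T,S):
        out.append(f)
    return out
E
python3 -c "
from h import *
status((-93,29,190))
s=get_state();R=Ro.from_rotvec(s['orientation']).as_matrix()
for c in ([0,1,0],[1,0,0],[0,-1,0]):
    x=np.array([0,0,-1.]);y=RG@np.array(c,float);D=np.c_[x,y,np.cross(x,y)]
    print(c,np.degrees(Ro.from_matrix(R.T@D).as_rotvec()).round(1), R.T@(g2w((-93,29,190))-s['ee_pos']))
"
```

```text
t 0.3 tcp gate [-380.9 -361.5  231.1] F gate [-0.3  0.5 -0. ] w 1.0
tool axes in gate (cols)
 [[-0.     0.21  -0.978]
 [ 0.    -0.978 -0.21 ]
 [-1.    -0.     0.   ]]
shift tool mm [  41.2 -321.2 -363.6]
[0, 1, 0] [-167.9   -0.     0. ] [  41.20726675 -321.17401435 -363.58426458]
[1, 0, 0] [-77.9  -0.    0. ] [  41.20726675 -321.17401435 -363.58426458]
[0, -1, 0] [12.1  0.   0. ] [  41.20726675 -321.17401435 -363.58426458]
```

Emit:
drive_tool:
  motion:
    - [0, 0, 0, 6.05, 0, 0, -1]
    - [0, 0, 0, 6.05, 0, 0, -1]
    - [0, -0.03, -0.02, 0, 0, 0, -1]
    - [0, -0.03, -0.022, 0, 0, 0, -1]
    - [0, -0.03, -0.022, 0, 0, 0, -1]
    - [0, -0.03, -0.022, 0, 0, 0, -1]
    - [0, -0.03, -0.022, 0, 0, 0, -1]
    - [0, -0.03, -0.022, 0, 0, 0, -1]
    - [0, -0.03, -0.022, 0, 0, 0, -1]
    - [0, -0.03, -0.022, 0, 0, 0, -1]
    - [0, -0.03, -0.022, 0, 0, 0, -1]
    - [0, -0.03, -0.022, 0, 0, 0, -1]
    - [0, -0.03, -0.022, 0, 0, 0, -1]
    - [0, -0.03, -0.022, 0, 0, 0, -1]
    - [0, -0.03, -0.022, 0, 0, 0, -1]
    - [0, 0, 0, 0, 0, 0, -1]
  force: 20

```text
clock: 1.9
ee_pos: [452.4, -130.2, 231.4]
orientation: [2.115, 0.219, -2.113]
wrist_force: [0.2, -0.5, 0.5]
width: 0.001
```

```bash
python3 -c "
from h import *
status((-93,29,190))"
```

```text
t 1.9 tcp gate [-94.6  32.5 231.4] F gate [ 0.1 -0.5  0.5] w 0.0
tool axes in gate (cols)
 [[ 0.001  0.006 -1.   ]
 [ 0.001 -1.    -0.006]
 [-1.    -0.001 -0.001]]
shift tool mm [41.4  3.5 -1.5]
```

Emit:
drive_tool:
  motion:
    - [0.02, 0.0035, 0, 0, 0, 0, -1]
    - [0.021, 0, 0, 0, 0, 0, -1]
    - [0, 0, -0.01, 0, 0, 0, -1]
    - [0, 0, 0, 0, 0, 0, -1]

```text
clock: 2.3
ee_pos: [462.4, -135.7, 190.7]
orientation: [2.117, 0.213, -2.116]
wrist_force: [0.7, 0.1, -0.3]
width: 0.0
```

```bash
python3 -c "
from h import *
status()
T=vision.grab_frame('top');S=vision.grab_frame('side')
cv2.imwrite('pics/d.png',np.hstack([cv2.resize(T['image'][165:265,265:345],(400,500),interpolation=2),cv2.resize(S['image'][140:240,285:365],(400,500),interpolation=2)]))
"
```

```text
t 2.3 tcp gate [-85.8  25.1 190.7] F gate [ 0.7 -0.  -0.3] w 0.0
tool axes in gate (cols)
 [[ 0.     0.001 -1.   ]
 [ 0.    -1.    -0.001]
 [-1.    -0.    -0.   ]]
```

View pics/d.png

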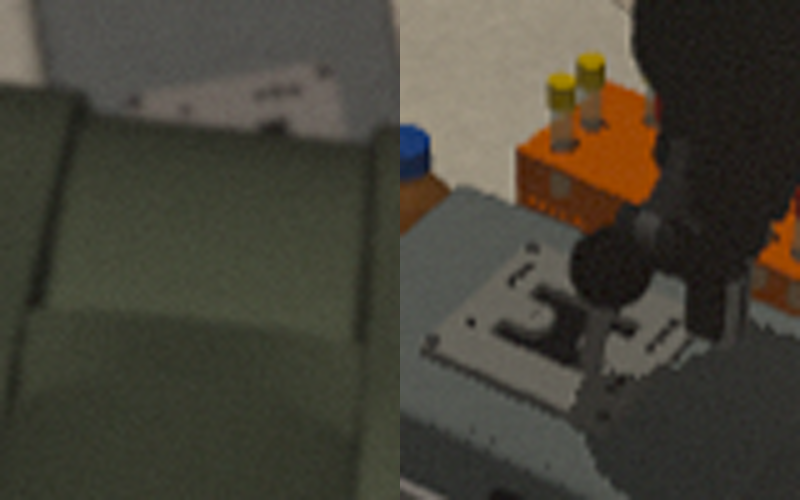

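The side view shows the knob at about (327,193), unmoved, with the finger tips on its near side. The arm hides the knob from the top camera, so I'll track it in the side view together with the known lever radius. Next I'll push toward neutral.

Emit:
drive_tool:
  motion:
    - [0, -0.004, -0.008, 0, 0, 0, -1]
    - [0, 0, -0.006, 0, 0, 0, -1]
    - [0, 0, -0.005, 0, 0, 0, -1]
    - [0, 0, -0.005, 0, 0, 0, -1]
    - [0, 0, -0.005, 0, 0, 0, -1]
    - [0, 0, -0.005, 0, 0, 0, -1]
    - [0, 0, 0, 0, 0, 0, -1]

```text
clock: 3.1
ee_pos: [494.2, -125.1, 190.2]
orientation: [2.117, 0.212, -2.116]
wrist_force: [-0.7, -0.7, 1.2]
width: -0.001
```

```bash
cat >> h.py <<'E'
from scipy.optimize import brentq
PIV=g2w((0,0,42))
def onsphere(f,uv):
    c,d=ray(f,uv); d=d/np.linalg.norm(d); b=d@(c-PIV); q=(c-PIV)@(c-PIV)-172**2
    D=b*b-q; return w2g(c+d*(-b-np.sqrt(max(D,0))))
def angles(g): return np.arcsin(g[0]/172), np.arctan2(-g[1],g[2]-42)
def look(name,c=(327,193),r=45,f=None):
    S=f or vision.grab_frame("side"); x,y=c
    cv2.imwrite(f"pics/{name}.png",cv2.resize(S["image"][y-r:y+r,x-r:x+r],(540,540),interpolation=2)); return S
E
python3 -c "
from h import *
status()
S=look('e')
for fa in (-.24,-.16,-.1,-.05,0): print(fa,proj(S,g2w((172*np.sin(fa),172*np.cos(fa)*np.sin(.176),42+172*np.cos(fa)*np.cos(.176)))).round(1))
"
```

```text
t 3.1 tcp gate [-52.5  29.2 190.2] F gate [-0.8 -0.5  1.2] w -0.0
tool axes in gate (cols)
 [[ 0.     0.001 -1.   ]
 [ 0.    -1.    -0.001]
 [-1.    -0.    -0.   ]]
-0.24 [327.3 193.5]
-0.16 [321.5 190.2]
-0.1 [317.2 188. ]
-0.05 [313.6 186.3]
0 [310.1 184.8]
```

View pics/e.png

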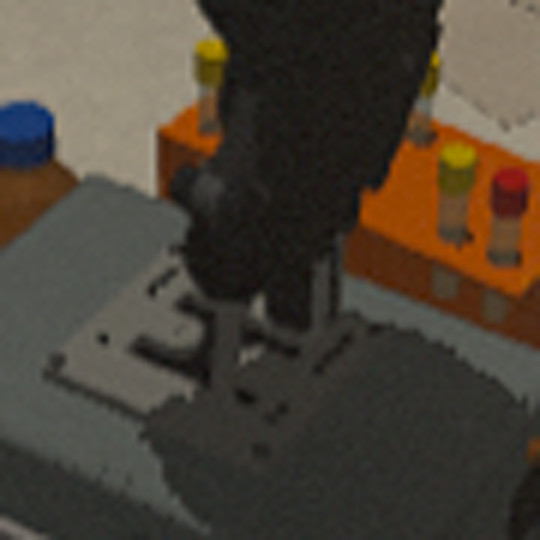

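Knob at about (321,190), so foreaft is about -0.155. The contact offset is about 26 mm, which leaves roughly 25 mm to neutral.

Emit:
drive_tool:
  motion:
    - [0, 0, -0.005, 0, 0, 0, -1]
    - [0, 0, -0.005, 0, 0, 0, -1]
    - [0, 0, -0.005, 0, 0, 0, -1]
    - [0, 0, -0.005, 0, 0, 0, -1]
    - [0, 0, -0.004, 0, 0, 0, -1]
    - [0, 0, 0, 0, 0, 0, -1]
    - [0, 0, 0.025, 0, 0, 0, -1]
    - [0, 0, 0.015, 0, 0, 0, -1]
    - [-0.03, 0, 0, 0, 0, 0, -1]
    - [-0.03, 0, 0, 0, 0, 0, -1]
    - [0, 0, 0, 0, 0, 0, -1]

```text
clock: 4.25
ee_pos: [479.6, -128.7, 253.6]
orientation: [2.122, 0.21, -2.11]
wrist_force: [0.4, 0.7, -1.0]
width: -0.0
```

```bash
python3 -c "
from h import *
status()
S=look('f')
"
```

```text
t 4.25 tcp gate [-67.6  28.5 253.6] F gate [ 0.5  0.6 -1. ] w -0.0
tool axes in gate (cols)
 [[ 0.005  0.    -1.   ]
 [-0.002 -1.    -0.   ]
 [-1.     0.002 -0.005]]
```

View pics/f.png

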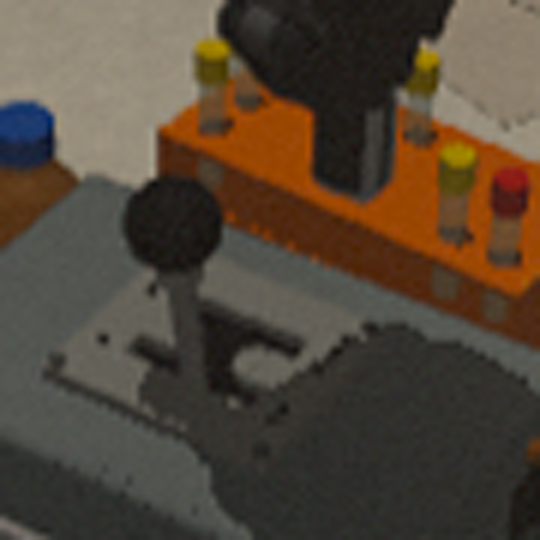

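Knob at (310.4,184.9), so foreaft is about 0: neutral, left track. Next I'll go around to the left side.

Emit:
drive_tool:
  motion:
    - [0, -0.029, 0, 0, 0, 0, -1]
    - [0, -0.029, 0, 0, 0, 0, -1]
    - [0, 0, -0.034, 0, 0, 0, -1]
    - [0, 0, -0.034, 0, 0, 0, -1]
    - [0.021, 0, 0, 0, 0, 0, -1]
    - [0.021, 0, 0, 0, 0, 0, -1]
    - [0.021, 0, 0, 0, 0, 0, -1]
    - [0, 0, 0, 0, 0, 0, -1]
    - [0, 0, 0, 0, 0, 0, -1]

```text
clock: 5.2
ee_pos: [533.0, -58.0, 187.1]
orientation: [2.116, 0.212, -2.118]
wrist_force: [-0.2, -0.6, 0.1]
width: -0.0
```

```bash
python3 -c "
from h import *
status((0,70,190))
"
```

```text
t 5.2 tcp gate [ -1.3  87.3 187.1] F gate [-0.3 -0.5  0.1] w -0.0
tool axes in gate (cols)
 [[-0.001  0.001 -1.   ]
 [ 0.    -1.    -0.001]
 [-1.    -0.     0.001]]
shift tool mm [-2.9 17.3 -1.3]
```

Emit:
drive_tool:
  motion:
    - [-0.003, 0.009, -0.001, 0, 0, 0, -1]
    - [0, 0.009, 0, 0, 0, 0, -1]
    - [0, 0.006, 0, 0, 0, 0, -1]
    - [0, 0.005, 0, 0, 0, 0, -1]
    - [0, 0.005, 0, 0, 0, 0, -1]
    - [0, 0.005, 0, 0, 0, 0, -1]
    - [0, 0.005, 0, 0, 0, 0, -1]
    - [0, 0.005, 0, 0, 0, 0, -1]
    - [0, 0.005, 0, 0, 0, 0, -1]
    - [0, 0.005, 0, 0, 0, 0, -1]
    - [0, 0, 0, 0, 0, 0, -1]

```text
clock: 6.3
ee_pos: [545.8, -116.7, 190.2]
orientation: [2.117, 0.211, -2.117]
wrist_force: [-0.5, 0.4, 0.0]
width: 0.002
```

```bash
python3 -c "
from h import *
status()
S=look('g')
for sw in (-.176,-.1,0,.1,.176): print(sw,proj(S,g2w((0,-172*np.sin(sw),42+172*np.cos(sw)))).round(1))
"
```

```text
t 6.3 tcp gate [ -0.3  27.3 190.2] F gate [-0.4  0.5  0. ] w 0.0
tool axes in gate (cols)
 [[-0. -0. -1.]
 [-0. -1.  0.]
 [-1.  0.  0.]]
-0.176 [310.1 184.8]
-0.1 [313.6 180.9]
0 [318.2 176.4]
0.1 [322.7 172.8]
0.176 [325.9 170.5]
```

View pics/g.png

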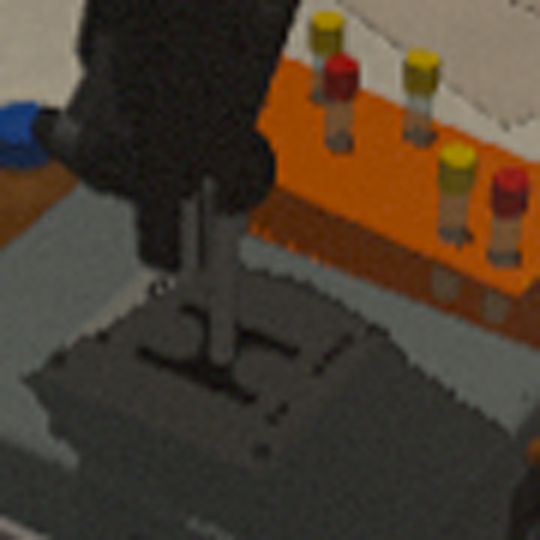

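The stem is near the middle of the cross channel and the knob is at about (319,175.5), so y is about -3 and the contact offset about 31 mm. I'll carry on to the right stop in small steps.

Emit:
drive_tool:
  motion:
    - [0, 0.005, 0, 0, 0, 0, -1]
    - [0, 0.005, 0, 0, 0, 0, -1]
    - [0, 0.005, 0, 0, 0, 0, -1]
    - [0, 0.004, 0, 0, 0, 0, -1]
    - [0, 0.003, 0, 0, 0, 0, -1]
    - [0, 0, 0, 0, 0, 0, -1]

```text
clock: 6.95
ee_pos: [550.1, -137.8, 190.2]
orientation: [2.117, 0.211, -2.117]
wrist_force: [-0.2, 0.9, 0.6]
width: -0.001
```

```bash
python3 -c "
from h import *
status()
S=look('h1')"
```

```text
t 6.95 tcp gate [ -0.2   5.6 190.2] F gate [-0.   1.   0.6] w -0.0
tool axes in gate (cols)
 [[-0.  0. -1.]
 [-0. -1. -0.]
 [-1.  0.  0.]]
```

Emit:
drive_tool:
  motion:
    - [0, 0.0015, 0, 0, 0, 0, -1]
    - [0, 0.001, 0, 0, 0, 0, -1]

```text
clock: 7.2
ee_pos: [550.6, -139.6, 190.2]
orientation: [2.116, 0.212, -2.117]
wrist_force: [-0.4, 1.1, -0.9]
width: -0.002
```

Emit:
drive_tool:
  motion:
    - [0, 0.001, 0, 0, 0, 0, -1]
    - [0, 0.001, 0, 0, 0, 0, -1]

```text
clock: 7.4
ee_pos: [551.0, -141.6, 190.2]
orientation: [2.116, 0.212, -2.117]
wrist_force: [-0.5, 1.3, -1.1]
width: 0.003
```

Emit:
drive_tool:
  motion:
    - [0, 0.001, 0, 0, 0, 0, -1]

```text
clock: 7.5
ee_pos: [551.2, -142.6, 190.2]
orientation: [2.116, 0.212, -2.117]
wrist_force: [-0.5, 3.7, -2.6]
width: -0.002
```

```bash
python3 -c "
from h import *
status()
S=look('h')"
```

```text
t 7.5 tcp gate [ -0.2   0.7 190.2] F gate [ 0.2  3.7 -2.6] w -0.0
tool axes in gate (cols)
 [[-0.     0.001 -1.   ]
 [ 0.    -1.    -0.001]
 [-1.    -0.     0.   ]]
```

View pics/h.png

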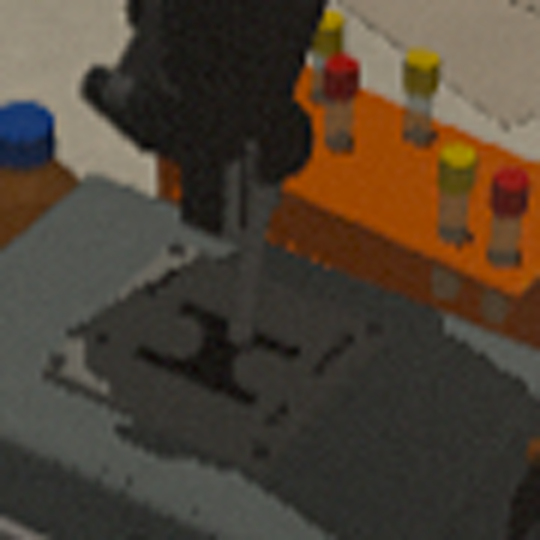

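Force rose to 3.7 N exactly where the stop was predicted (knob at about (325.7,171)), so the lever is in the right-hand track. Next I'll retreat, rise and go around to the far side.

Emit:
drive_tool:
  motion:
    - [0, -0.02, 0, 0, 0, 0, -1]
    - [0, -0.025, 0, 0, 0, 0, -1]
    - [-0.033, 0, 0, 0, 0, 0, -1]
    - [-0.034, 0, 0, 0, 0, 0, -1]
    - [0, 0, 0, 0, 0, 0, -1]
    - [0, 0, -0.037, 0, 0, 0, -1]
    - [0, 0, -0.037, 0, 0, 0, -1]
    - [0, 0.025, 0, 0, 0, 0, -1]
    - [0, 0.025, 0, 0, 0, 0, -1]
    - [0, 0.025, 0, 0, 0, 0, -1]
    - [0, 0, 0, 0, 0, 0, -1]
    - [0.022, 0, 0, 0, 0, 0, -1]
    - [0.022, 0, 0, 0, 0, 0, -1]
    - [0.022, 0, 0, 0, 0, 0, -1]
    - [0, 0, 0, 0, 0, 0, -1]

```text
clock: 9.05
ee_pos: [628.3, -156.9, 188.5]
orientation: [2.112, 0.214, -2.121]
wrist_force: [-0.6, -0.2, -0.5]
width: 0.001
```

```bash
python3 -c "
from h import *
status((40,-29.5,190))
S=look('i')"
```

```text
t 9.05 tcp gate [ 72.6 -28.5 188.5] F gate [-0.7 -0.  -0.5] w 0.0
tool axes in gate (cols)
 [[-0.004  0.001 -1.   ]
 [ 0.002 -1.    -0.001]
 [-1.    -0.002  0.004]]
shift tool mm [-1.4  1.  32.6]
```

View pics/i.png

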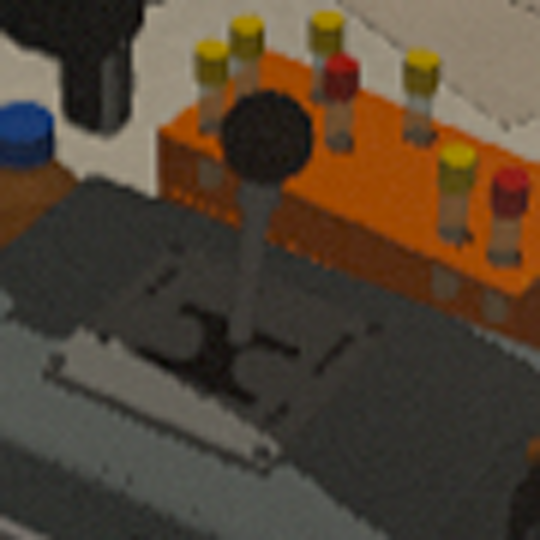

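Knob at (325.9,170.4): exactly the predicted neutral position at the right stop. Next I'll push it near, toward fourth.

Emit:
drive_tool:
  motion:
    - [0, 0.001, 0.012, 0, 0, 0, -1]
    - [0, 0, 0.012, 0, 0, 0, -1]
    - [0, 0, 0.009, 0, 0, 0, -1]
    - [0, 0, 0.006, 0, 0, 0, -1]
    - [0, 0, 0.005, 0, 0, 0, -1]
    - [0, 0, 0.005, 0, 0, 0, -1]
    - [0, 0, 0.005, 0, 0, 0, -1]
    - [0, 0, 0.005, 0, 0, 0, -1]
    - [0, 0, 0.005, 0, 0, 0, -1]
    - [0, 0, 0.005, 0, 0, 0, -1]
    - [0, 0, 0.005, 0, 0, 0, -1]
    - [0, 0, 0.004, 0, 0, 0, -1]
    - [0, 0, 0, 0, 0, 0, -1]

```text
clock: 10.4
ee_pos: [552.8, -174.0, 191.2]
orientation: [2.116, 0.212, -2.117]
wrist_force: [2.0, -0.2, -0.7]
width: 0.001
```

Emit:
drive_tool:
  motion:
    - [0, 0, 0.002, 0, 0, 0, -1]
    - [0, 0, 0.002, 0, 0, 0, -1]

```text
clock: 10.6
ee_pos: [549.5, -174.5, 191.2]
orientation: [2.116, 0.212, -2.116]
wrist_force: [2.0, -0.1, -1.5]
width: 0.003
```

```bash
python3 -c "
from h import *
status((-14,-30,190))"
```

```text
t 10.6 tcp gate [ -8.1 -30.2 191.2] F gate [ 1.9 -0.5 -1.5] w 0.0
tool axes in gate (cols)
 [[-0.     0.001 -1.   ]
 [ 0.    -1.    -0.001]
 [-1.    -0.     0.   ]]
shift tool mm [ 1.2 -0.2  5.9]
```

Emit:
drive_tool:
  motion:
    - [0, 0, 0.0015, 0, 0, 0, -1]
    - [0, 0, 0.0015, 0, 0, 0, -1]

```text
clock: 10.8
ee_pos: [546.5, -175.2, 191.2]
orientation: [2.116, 0.212, -2.117]
wrist_force: [2.2, 0.2, -1.4]
width: 0.003
```

Emit:
drive_tool:
  motion:
    - [0, 0, 0.001, 0, 0, 0, -1]
    - [0, 0, 0, 0, 0, 0, -1]

```text
clock: 11.0
ee_pos: [545.5, -175.4, 191.3]
orientation: [2.116, 0.212, -2.117]
wrist_force: [2.2, 1.1, -2.2]
width: 0.003
```

Emit:
drive_tool:
  motion:
    - [0, 0, 0.001, 0, 0, 0, -1]
    - [0, 0, 0, 0, 0, 0, -1]

```text
clock: 11.2
ee_pos: [544.6, -175.6, 191.3]
orientation: [2.116, 0.212, -2.117]
wrist_force: [2.1, 0.6, -1.3]
width: -0.001
```

Emit:
drive_tool:
  motion:
    - [0, 0, 0.001, 0, 0, 0, -1]
    - [0, 0, 0, 0, 0, 0, -1]

```text
clock: 11.4
ee_pos: [543.5, -175.8, 191.3]
orientation: [2.116, 0.212, -2.117]
wrist_force: [2.7, 0.6, -2.0]
width: -0.006
```

Emit:
drive_tool:
  motion:
    - [0, 0, 0.001, 0, 0, 0, -1]
    - [0, 0, 0, 0, 0, 0, -1]

```text
clock: 11.6
ee_pos: [542.7, -176.0, 191.3]
orientation: [2.117, 0.212, -2.116]
wrist_force: [3.2, 0.6, -2.4]
width: 0.001
```

Emit:
drive_tool:
  motion:
    - [0, 0, 0.001, 0, 0, 0, -1]
    - [0, 0, 0, 0, 0, 0, -1]

```text
clock: 11.8
ee_pos: [541.8, -176.2, 191.3]
orientation: [2.117, 0.212, -2.116]
wrist_force: [3.9, 0.8, -2.6]
width: 0.002
```

```bash
python3 -c "
from h import *
status()
S=vision.grab_frame('side')
for fa in (-.24,-.22,-.2,-.15,0): print(fa,proj(S,g2w((172*np.sin(fa),-172*np.cos(fa)*np.sin(.176),42+172*np.cos(fa)*np.cos(.176)))).round(1))
"
```

```text
t 11.8 tcp gate [-16.  -30.3 191.3] F gate [ 3.9  0.1 -2.6] w 0.0
tool axes in gate (cols)
 [[ 0.     0.001 -1.   ]
 [-0.    -1.    -0.001]
 [-1.     0.    -0.   ]]
-0.24 [342.1 179. ]
-0.22 [340.8 178.1]
-0.2 [339.4 177.3]
-0.15 [336.1 175.3]
0 [325.9 170.5]
```

Force is climbing and the TCP is past the predicted home position. I'll back off and look.

Emit:
drive_tool:
  motion:
    - [0, 0, -0.02, 0, 0, 0, -1]
    - [0, 0, -0.03, 0, 0, 0, -1]
    - [0, 0, -0.01, 0, 0, 0, -1]
    - [-0.03, 0, 0, 0, 0, 0, -1]
    - [-0.03, 0, 0, 0, 0, 0, -1]
    - [0, 0, 0, 0, 0, 0, -1]

```text
clock: 12.45
ee_pos: [601.5, -164.9, 254.9]
orientation: [2.12, 0.21, -2.112]
wrist_force: [0.3, 0.1, -0.1]
width: 0.003
```

```bash
python3 -c "
from h import *
status()
S=look('j')"
```

```text
t 12.45 tcp gate [ 44.7 -31.  254.9] F gate [ 0.3  0.  -0.1] w 0.0
tool axes in gate (cols)
 [[ 0.004  0.    -1.   ]
 [-0.002 -1.    -0.   ]
 [-1.     0.002 -0.004]]
```

View pics/j.png

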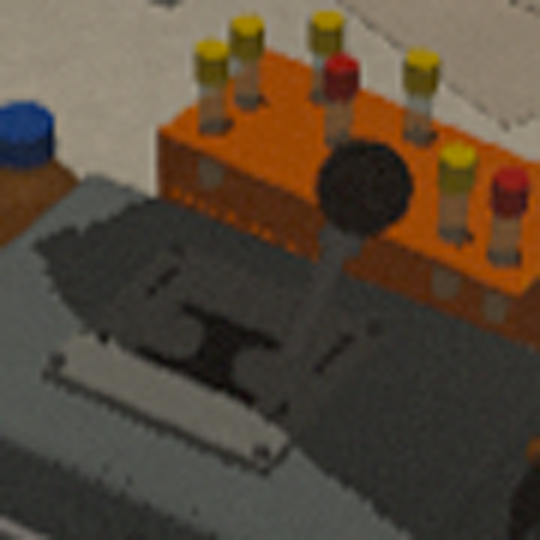

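```bash
python3 -c "
from h import *
S=vision.grab_frame('side')
m=dark(S,(342,179),13,48); m=cv2.morphologyEx(m,cv2.MORPH_OPEN,np.ones((5,5),np.uint8))
cs=cv2.findContours(m,0,2)[0]; c=max(cs,key=cv2.contourArea)
e=cv2.minEnclosingCircle(c); M=cv2.moments(c); u=(M['m10']/M['m00'],M['m01']/M['m00'])
for p in (e[0],u): g=onsphere(S,p); print(np.round(p,1),e[1],g.round(1),np.round(angles(g),3))
"
```

```text
[341.8 178.8] 7.835198879241943 [-40.3 -29.1 206.7] [-0.237  0.175]
[342.3 178.9] 7.835198879241943 [-40.9 -29.9 206.4] [-0.24  0.18]
```

Foreaft measures -0.237 to -0.240 and sideways about 0.176 to 0.18, so the lever is home in fourth. The tool is clear, so I'll hand in.

```bash
python3 -c "
from rig import robot
print(robot.job_done())"
```

```text
the job is handed in; nothing more can be done
None
```

The bench shaker is in fourth gear, and I've handed the job in. With the fingers shut, I pushed the lever from second gear to neutral, across to the right-hand stop, and then toward the operator until it was home in fourth. It was never gripped and never went toward third.

- **Lever position:** the last side view, taken with the tool clear of the lever, puts foreaft at -0.237 to -0.240 rad (stop at -0.24). Sideways is 0.175 to 0.18 rad (stop at 0.176).
- **Forces:** the wrist force readings between moves stayed under about 5 N, including at both stops.
- **Time:** the job took about 12.5 s of the 45 s allowed.
- **Rack, bottle and tip box:** the tool stayed at least about 187 mm above the bench near them. The rack and bottle look unmoved in the final side view. I did not re-check the tip box with a final picture.

No check failed. The top camera was blocked by the arm when the pushing began, so I tracked the knob by the side camera and the known lever geometry.

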